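# Fit the charged battery pack in the party speaker

## Robot

A 6-joint arm with a two-finger parallel gripper is mounted at the origin on the work surface. World frame = base frame: x ahead of the robot, y to its left, z up, the work surface at z = 0. Lengths are in mm, angles in rad, forces in N, time in s.
With the tool pointing down it reaches from about 350 to 925 mm from the base axis. Payload 6.4 kg.
Tool frame: the origin (TCP) lies at the very end of the fingers, on their centre line; the grasp point (between the pads) lies 19 mm behind it; z points along the fingers, y is the line along which they close (so a half turn about z gives the same grasp; the last joint's range is limited). The gripper opens to 85 mm and grips with 20 to 120 N. Pads are 22 mm wide; open, the fingers measure 114 mm over their backs; the gripper's body (76 mm by 85 mm) begins 54 mm behind the grasp point. The pads swing forward as they close: fully open they stand 13 mm farther back than shut.
Start: joints at [-1.396, 0.245, 1.558, -0, 1.339, -0.174], TCP at [222.156, -610.869, 231.29] pointing down, gripper open.
Joint ranges: [-3.13, 3.13], [-1.02, 2.26], [0.13, 2.54], [-0.95, 4.09], [0.21, 2.88], [-2.74, 2.74]. Speed limits (rad/s): [2.57, 2.57, 3.14, 3.14, 3.14, 3.14].

## Interface

Orientations are given as a unit quaternion [w, x, y, z].
In Python, from station import bot, viewer, nets gives the robot as it stands. The module is installed in compiled form; this text tells all that it offers.
- The arm moves only by the tool servo_tool, never from a script. Its arguments are lists of equal length, an entry for each row: "linear": the shift along the world's x, y, z in units of 25 mm (1.0 is 25 mm), a list of three; "twist": the turn about the world's z in units of 6 degrees (1.0 is 6 degrees); "jaw": the finger opening in mm, from 0 to 85.4. A call has 1 to 20 rows; each row is the pose to reach, as a shift and turn from the pose commanded when the call began; what a row does not reach only later rows make up. A row lasts 1/10 s, in which the tool goes at most 50 mm and 8.59 degrees, less where a joint would pass 70% of its speed; a pose out of reach is approached as far as the arm can. A call with a gripper value outside its range is refused whole. The fingers move at their own pace and stop on an object; "newtons" is the grip in N (left out, the last holds). Time passes only in rows, so rows that repeat a pose let the fingers close. It gives the time, the measured TCP pose, the force, the opening and the grip force at its end, in the units of the state.
- bot.read_state(): the state, without advancing time (a new reading comes with each control period).
- viewer.snapshot(name): name is "scene" or "top" or "wrist"; returns (picture, depth): 400x640x3 uint8, red, green, blue; 400x640 float32, mm along the optical axis (not along the pixel's ray), 0 where there is no reading.
- viewer.camera_model(name): a dict with "fovy" (degrees; the focal length in pixels is half the picture's height over the tangent of half this angle, whatever the lens; pixels are square), "cx", "cy" (the principal point, pixels), "R" (3x3) and "t" (3): a world point X has camera coordinates R X + t. Camera axes: x right, y down, z forward; pixel columns grow to the right and rows downward; lengths in mm; the calibration is good to about 2 mm. A picture is of the moment at which its call begins: read the wrist's pose just before it. camera_model takes no time and is no camera call; for the wrist camera it gives the pose at the moment of the call.
- bot.sign_off(): hands the job in; it is judged then, once.
Trained networks look in the newest picture that a camera, given by its name, has taken for a name from the list of things; names that differ only in an ending like _2 or _b are one class to them, and where a whole thing is asked for, a point or a joint stands for the part that bears it (a point fixed in the world has none). Each returns a list of dicts, best first, with "p" (0 to 1); they miss things now and then, are a little off and sometimes report something else, mostly with a low value. They report only what shows in the picture. A call takes as long as a camera call.
- nets.look_for(camera, thing): "rect" ([left, top, right, bottom] in pixels, round what is visible of it).
- nets.cut_out(camera, thing): "pixels" (400x640 bool, what is visible of it) and "rect" ([left, top, right, bottom] in pixels, round what is visible of it).
- nets.mark_of(camera, thing): "point" ([column, row] in pixels: a listed point, or the origin of a listed thing).
The state is a dict: "time": time; "joint_pos": joint angles; "joint_velocities": joint speeds; "joint_torque": joint torques, N m; "ee_pos": TCP position; "tcp_rot": TCP orientation; "force": force on the tool from outside, world axes, zero at the start; "wrist_torque": the same for the moment, N m; "gripper_width": opening from 0.0 (shut) to 1.0 (fully open); "finger_force": force on a finger pad.
Only numpy, scipy, OpenCV 4.12 (cv2) and the standard library are available. Lean on these libraries where they do the work, as an engineer would, in place of code of your own. Each camera call takes 0.05 s, during which the arm holds its last target. There are 200 camera calls.

## Task

Take the charged battery pack off its charger and lower it gently into the battery bay in the top of the party speaker; it fits only one way round, and if the bay's locking lever hangs over the bay it has to be swung back out of the way first. When the pack is seated flat on the bottom of the bay, swing the lever over it until it is fully shut, and let go. Do not knock over or push about the bottle, mug, bowl and can that stand around.

Things in the scene. Friction and masses are not known exactly. Their poses are not given: they have to be found in the camera images.
- speaker: Fixed party speaker, a black and grey box 190 (x) x 300 (y) x 150 mm high. Origin: centre of its underside, z up. Grille at +x, away from the robot. Along -x a lower finger ledge (x -95 to -48 mm, 120 mm high). Battery bay in the middle of its top. Knobs 14 mm high stand on top at y +108 mm; two hinge cheeks (x 41 to 56, y +-51 to +-60 mm) reach up to 180 mm.
- bay (a point): Centre of the bay's floor, 102 mm above the speaker's underside; axes as the speaker's. The bay is a pocket 48 mm deep: x +-34 mm for y -57 to +27 mm, narrowed by square steps to x +-24 mm for y +27 to +57 mm, so 2 mm clear all round the pack. A seated pack has its origin here and its axes parallel to these.
- bay_nose (a point): Point on the bay's floor 55 mm along the speaker's +y from bay, at the narrow end of the bay; the seated pack's nose point (pack_nose) comes here.
- lever (a joint): Angle of the locking lever: 0 = shut (level over the bay), growing as it is lifted and swung over to the speaker's +x side, at most 2.0 (leaning back beyond upright). The hinge is stiff: it stays where it is left and takes about 3 N at the grip. Beyond about 1.75 it is clear of a pack and gripper coming straight down into the bay.
- lever_grip (a point): Middle of the lever's grip bar, a round black bar 16 mm thick, 112 mm long, parallel to the speaker's y. Two flat arms (10 mm wide, 8 mm thick, at y +-44 mm, 78 mm free between) join it to the hinge; shut, they lie over the pack's shoulders past the rib's ends. At angle a the bar is at the hinge + 118 mm x (-cos a along speaker x, +sin a up). Shut, it is 48 mm above the finger ledge.
- lever_hinge (a point): Middle of the lever's hinge line, fixed in the speaker at x = +48 mm, y = 0, z = 168 mm; the line runs along the speaker's y.
- pack: Battery pack, loose grey block, 0.4 to 0.7 kg: 64 (x) x 110 (y) mm, body 60 mm high, black grip rib on top. Origin: centre of the underside, z up. Seen from above it is wide (x +-32 mm) for y -55 to +25 mm, then a narrower nose (x +-22 mm) for y +25 to +55 mm. Starts upright in the charger, underside 22 mm above the bar top. Seated, its shoulders stand 12 mm above the speaker's top.
- pack_rib (a point): Centre of the pack's grip rib, 74 mm above the pack's underside. The rib is 26 mm thick (x), 60 mm long (y) and stands 28 mm above the body's top (from 60 to 88 mm above the underside).
- pack_nose (a point): Point on the pack's underside 55 mm along its +y, at the end of the narrow nose.
- charger: Fixed charger dock, a black block 108 (x) x 156 (y) x 34 mm high with a recess 12 mm deep, a little larger than the pack, in its top. Origin: centre of the underside. The pack stands in it with the same axes.
- bottle: Bystander: brown glass bottle 62 mm across, 205 mm tall, standing beside the charger. Origin: centre of its underside.
- mug: Bystander: white mug 80 mm across, 95 mm tall, beside the charger, handle at its +y. Origin: centre of its underside.
- bowl: Bystander: wooden snack bowl 124 mm across, 50 mm high, beside the charger on the robot's side. Origin: centre of its underside.
- can: Bystander: drinks can 66 mm across, 115 mm tall, standing on top of the speaker near the end away from the knobs. Origin: centre of its underside.

How it is judged:
By the outcome, as a careful person would: the job done as asked, in the order asked, and still so for the second after the job is handed in, with the robot touching nothing.
It also fails if it takes over 69 s, if anything falls off the work surface, if the arm or the gripper's body presses on something with over 40 N, if the wrist force passes 120 N, or if a joint passes its speed limit or range.

## Working session

There is one attempt and no reset: what is moved stays moved. The work goes in short steps, Python scripts to look and compute and a tool call to move; the robot and the scene stay as the last step left them, time stands still between calls to the robot, and variables do not carry over. Pictures are saved under pics/ and viewed, at most 10 in all, crops included, and the job is handed in when it is done.

Besides the shell and the picture viewer there is one more tool, called after ">>>" as a command line: name --pt "numbers of a row" for each row, then --argument value for the rest. servo_tool: Moves the arm, as the interface text tells. Its arguments: {"type":"object","properties":{"linear":{"type":"array","items":{"type":"array","items":{"type":"number"}}},"twist":{"type":"array","items":{"type":"number"}},"jaw":{"type":"array","items":{"type":"number"}},"newtons":{"type":"number"}},"required":["linear","twist","jaw"]}

```bash
mkdir -p pics
cat > h.py <<'E'
import numpy as np, cv2
from station import bot, viewer, nets
def snap(n):
    cm=viewer.camera_model(n); im,d=viewer.snapshot(n); return im,d,cm
def f(cm): return 200/np.tan(np.radians(cm["fovy"])/2)
def pts(d,cm,mask=None):
    m=d>0
    if mask is not None: m&=mask
    v,u=np.nonzero(m); z=d[v,u]; F=f(cm)
    c=np.c_[(u-cm["cx"])/F*z,(v-cm["cy"])/F*z,z]
    return (c-np.array(cm["t"]))@np.array(cm["R"])
def ray(p,cm,h):
    F=f(cm);R=np.array(cm["R"]);c=-R.T@np.array(cm["t"])
    r=R.T@np.array([(p[0]-cm["cx"])/F,(p[1]-cm["cy"])/F,1]); return c+r*(h-c[2])/r[2]
def save(n,im): cv2.imwrite("pics/"+n+".png",im[:,:,::-1])
E
python3 - <<'E'
from h import *
print(bot.read_state())
for n in("scene","top"):
    im,d,cm=snap(n); save(n+"1",im); print(n,cm)
    for t in ["speaker","bay","bay_nose","lever_grip","lever_hinge","pack","pack_rib","pack_nose","charger","bottle","mug","bowl","can"]:
        r=nets.mark_of(n,t); print(t,[(np.round(x["point"]),round(x["p"],2)) for x in r[:2]])
E
```

```text
{'time': 0.0, 'joint_pos': array([-1.39609140e+00,  2.45820781e-01,  1.55906275e+00,  1.82714051e-05,
        1.33869361e+00, -1.74126548e-01]), 'joint_velocities': array([-0.00044322,  0.000983  , -0.00101721,  0.00010077, -0.00080379,
        0.00080953]), 'joint_torque': array([ 2.45171606e-03, -4.29510784e+01, -3.26129436e+01, -6.78355445e-05,
        5.41655521e-03, -1.30991785e-05]), 'ee_pos': array([ 222.06177198, -610.27780557,  230.14983506]), 'tcp_rot': array([-9.92246234e-04,  9.84827977e-01,  1.73530603e-01,  8.60169297e-06]), 'force': array([ 0.40263761, -0.51643748, -0.5052713 ]), 'wrist_torque': array([ 0.00510724,  0.00629248, -0.03955736]), 'finger_force': 0.0, 'gripper_width': 0.9967715279309118}
scene {'fovy': 47.04361128224666, 'cx': 324.04288303787274, 'cy': 199.0986022393819, 'R': array([[-0.73305497,  0.68004694,  0.0129058 ],
       [ 0.51973269,  0.57228274, -0.63432673],
       [-0.43875772, -0.4582888 , -0.77295733]]), 't': array([ 368.01412524, -186.52805823, 1322.08327314])}
speaker [(array([395., 291.]), 0.73), (array([402., 270.]), 0.24)]
bay [(array([4
[... 801 characters left out ...]
6618976,  551.60460213, 1219.85120901])}
speaker [(array([238., 229.]), 0.81)]
bay [(array([232., 218.]), 0.61), (array([404., 224.]), 0.32)]
bay_nose [(array([215., 224.]), 0.86), (array([224., 197.]), 0.74)]
lever_grip [(array([218., 210.]), 0.63)]
lever_hinge [(array([224., 197.]), 0.79)]
pack [(array([400., 229.]), 0.56), (array([394., 226.]), 0.29)]
pack_rib [(array([404., 225.]), 0.56), (array([368., 258.]), 0.41)]
pack_nose [(array([385., 213.]), 0.87)]
charger [(array([394., 225.]), 0.71)]
bottle [(array([379., 182.]), 0.61)]
mug [(array([430., 205.]), 0.95), (array([217., 209.]), 0.36)]
bowl [(array([369., 258.]), 0.75), (array([223., 196.]), 0.64)]
can [(array([266., 189.]), 0.59)]
```

Run:
```python
from h import *
a=cv2.imread("pics/scene1.png");b=cv2.imread("pics/top1.png")
cv2.imwrite("pics/c1.png",cv2.resize(a[90:340,190:510],None,fx=2.5,fy=2.3))
cv2.imwrite("pics/c2.png",cv2.resize(b[140:310,180:480],None,fx=2.66,fy=2.66))
im,d,cm=snap("top"); P=pts(d,cm)
np.save("top.npy",P)
# height map 
H=np.zeros((400,700))
for x,y,z in P:
    i,j=int(x-350)//1,int(y+400)//1
# pack top: cutouts
for n in("top",):
  for t in("pack","speaker","charger","lever","can","bottle","mug","bowl"):
    r=nets.cut_out(n,t)
    if not r: print(t,None);continue
    Q=pts(d,cm,r[0]["pixels"]); print(t,round(r[0]["p"],2),len(Q),np.percentile(Q,[2,50,98],axis=0).round().tolist())
```

```text
pack 0.58 989 [[438.0, -273.0, 47.0], [484.0, -222.0, 84.0], [535.0, -181.0, 113.0]]
speaker 0.87 8823 [[380.0, 75.0, 22.0], [486.0, 237.0, 148.0], [602.0, 376.0, 285.0]]
charger 0.65 1333 [[407.0, -307.0, 1.0], [487.0, -213.0, 34.0], [575.0, -146.0, 81.0]]
lever 0.59 452 [[483.0, 175.0, 105.0], [506.0, 233.0, 284.0], [542.0, 282.0, 289.0]]
can 0.6 787 [[534.0, 103.0, 158.0], [558.0, 130.0, 264.0], [592.0, 163.0, 269.0]]
bottle 0.57 614 [[580.0, -207.0, 18.0], [600.0, -174.0, 136.0], [632.0, -152.0, 207.0]]
mug 0.58 1068 [[510.0, -370.0, -2.0], [556.0, -338.0, 35.0], [609.0, -293.0, 97.0]]
bowl None
```

View pics/c1.png

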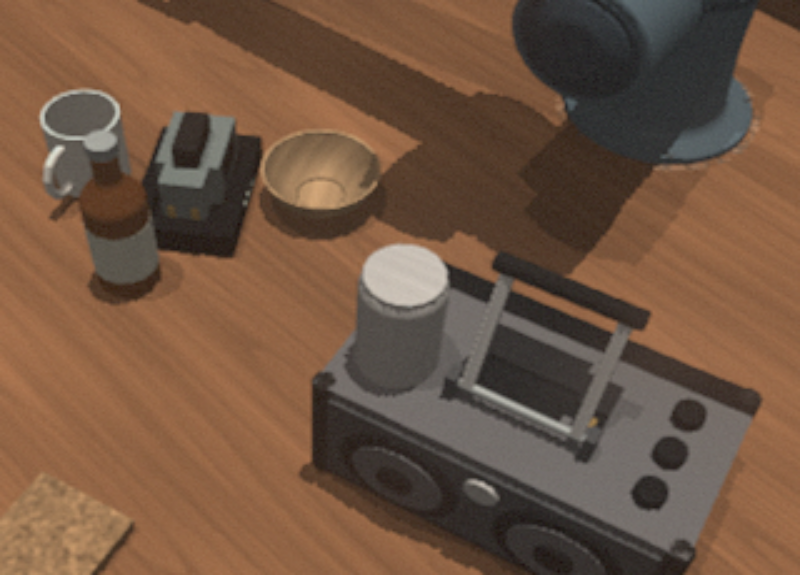

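View pics/c2.png

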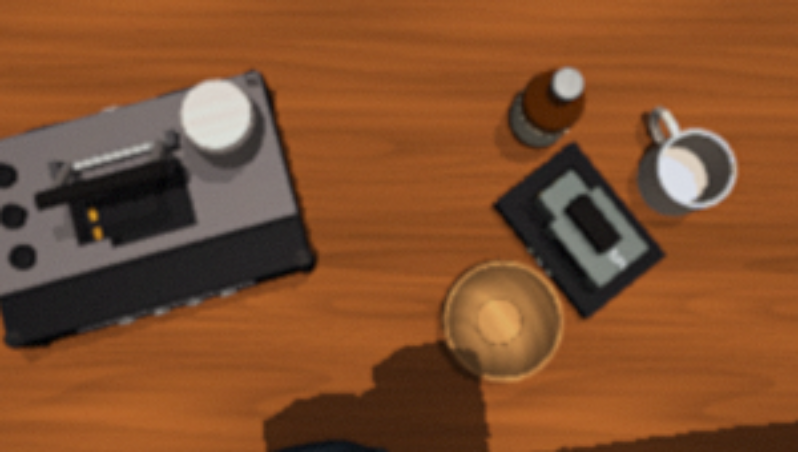

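The scene view shows the speaker with its lever roughly upright (grip bar near pixel 415,205 in the original), the can on its -y end, and the pack in its charger among bottle, mug and bowl. The top view shows the nose of the pack pointing up-left at about -55°, and the speaker yawed about +14° with its knobs at +y.

```bash
cat >> h.py <<'E'
def rect(Q):
    c,s,a=cv2.minAreaRect(Q[:,:2].astype(np.float32)); return np.round(c,1),np.round(s,1),round(a,1)
E
python3 - <<'E'
from h import *
P=np.load("top.npy")
def sel(x0,x1,y0,y1,z0,z1): return P[(P[:,0]>x0)&(P[:,0]<x1)&(P[:,1]>y0)&(P[:,1]<y1)&(P[:,2]>z0)&(P[:,2]<z1)]
Q=sel(380,620,50,400,144,156);print("spk",len(Q),rect(Q))
Q=sel(380,620,50,400,275,300);print("bar",len(Q),rect(Q),np.median(Q[:,2]))
Q=sel(380,620,50,400,114,126);print("ledge",len(Q),rect(Q),np.median(Q[:,2]))
Q=sel(420,550,-285,-170,75,90);print("pack",len(Q),rect(Q),Q.mean(0))
Q=sel(420,550,-285,-170,102,120);print("rib",len(Q),rect(Q),np.median(Q,axis=0))
Q=sel(400,600,-320,-130,29,39);print("chg",len(Q),rect(Q))
H=viewer.snapshot
for n,t,h in(("top","lever_hinge",168),("top","bay",102),("top","bay_nose",102),("top","pack_nose",22),("top","bowl",0),("top","pack_rib",96),("scene","pack_rib",96),("scene","lever_hinge",168)):
    im,d,cm=snap(n);print(n,t,[ (ray(x["point"],cm,h).round(),x["p"].__round__(2)) for x in nets.mark_of(n,t)[:2]])
E
```

```text
spk 4077 (array([519. , 233.4]), array([144.8, 305.5]), 15.9)
bar 352 (array([501.5, 227.3]), array([ 16.1, 111.7]), 16.3) 284.952553961828
ledge 2124 (array([501.1, 225.1]), array([200. , 304.2]), 15.6) 120.52185809179758
pack 644 (array([ 490.5, -225.1]), array([110.2,  65.9]), 38.9) [ 485.51994197 -226.38940046   82.75424909]
rib 227 (array([ 490.7, -225.2]), array([60. , 27.1]), 37.6) [ 489.41886284 -224.16909195  110.09965085]
chg 1093 (array([ 498.6, -224.6]), array([184.1, 195.8]), 89.1)
top lever_hinge [(array([543., 240., 168.]), 0.69), (array([475., 199., 168.]), 0.17)]
top bay [(array([493., 233., 102.]), 0.65)]
top bay_nose [(array([488., 273., 102.]), 0.75)]
top pack_nose [(array([594., 150.,  22.]), 0.74), (array([ 531., -181.,   22.]), 0.57)]
top bowl [(array([ 397., -149.,    0.]), 0.56), (array([ 554., -328.,    0.]), 0.56)]
top pack_rib [(array([ 488., -227.,   96.]), 0.72)]
scene pack_rib [(array([ 485., -216.,   96.]), 0.59)]
scene lever_hinge [(array([542., 240., 168.]), 0.8)]
```

>>> servo_tool --pt "0 0 2" --pt "0 2 4" --pt "10.7 15.4 4" --pt "10.7 15.4 4" --pt "10.7 15.4 4" --pt "10.7 15.4 4" --pt "10.7 15.4 4" --pt "10.7 15.4 4" --pt "10.7 15.4 4" --pt "10.7 15.4 4" --pt "10.7 15.4 4" --pt "10.7 15.4 4" --pt "10.7 15.4 4" --pt "10.7 15.4 4" --pt "10.7 15.4 4" --pt "10.7 15.4 4" --pt "10.7 15.4 4" --pt "10.7 15.4 4" --twist '[0,0,1,2,3,3,3,3,3,3,3,3,3,3,3,3,3,3]' --jaw '[70,70,70,70,70,70,70,70,70,70,70,70,70,70,70,70,70,70]'

```text
time: 4.45
ee_pos: [489.4, -226.3, 331.3]
tcp_rot: [0.0, 0.946, 0.325, 0.0]
force: [-0.2, -0.2, -0.0]
gripper_width: 0.82
finger_force: 0.0
```

```bash
cat >> h.py <<'E'
def sel(P,x0,x1,y0,y1,z0,z1): return P[(P[:,0]>x0)&(P[:,0]<x1)&(P[:,1]>y0)&(P[:,1]<y1)&(P[:,2]>z0)&(P[:,2]<z1)]
def st():
    s=bot.read_state(); q=s["tcp_rot"]
    print("t",round(s["time"],2),s["ee_pos"].round(1),"tooly",round(np.degrees(2*np.arctan2(q[2],q[1]))-90,2),"F",s["force"].round(1),s["gripper_width"].round(3),s["finger_force"],"q",s["joint_pos"].round(2))
E
python3 - <<'E'
from h import *
st()
im,d,cm=snap("wrist");save("w1",im);P=pts(d,cm)
Q=sel(P,420,550,-285,-170,76,90);print("pack",len(Q),rect(Q),np.median(Q[:,2]))
Q=sel(P,420,550,-285,-170,102,120);print("rib",len(Q),rect(Q),np.median(Q,axis=0))
for t,h in (("pack_nose",22),("pack_rib",96)): print(t,[ (ray(x["point"],cm,h).round(),x["p"].__round__(2)) for x in nets.mark_of("wrist",t)[:2]])
E
```

```text
Traceback (most recent call last):
  File "h.py", line 21, in st
    print("t",round(s["time"],2),s["ee_pos"].round(1),"tooly",round(np.degrees(2*np.arctan2(q[2],q[1]))-90,2),"F",s["force"].round(1),s["gripper_width"].round(3),s["finger_force"],"q",s["joint_pos"].round(2))
                                                                                                                                      ^^^^^^^^^^^^^^^^^^^^^^^^
AttributeError: 'float' object has no attribute 'round'
```

```bash
sed -i 's/s\["gripper_width"\].round(3)/round(s["gripper_width"],3)/' h.py
python3 - <<'E'
from h import *
st()
im,d,cm=snap("wrist");save("w1",im);P=pts(d,cm)
Q=sel(P,420,550,-285,-170,76,90);print("pack",len(Q),rect(Q),np.median(Q[:,2]))
Q=sel(P,420,550,-285,-170,102,120);print("rib",len(Q),rect(Q),np.median(Q,axis=0))
for t,h in (("pack_nose",22),("pack_rib",96)): print(t,[ (ray(x["point"],cm,h).round(),x["p"].__round__(2)) for x in nets.mark_of("wrist",t)[:2]])
E
```

```text
t 4.45 [ 489.4 -226.3  331.3] tooly -52.07 F [-0.2 -0.2 -0. ] 0.82 0.0 q [-0.64 -0.08  1.73  0.    1.5   0.27]
pack 2659 (array([ 490.5, -223.7]), array([110.3,  63.7]), 38.9) 81.95673825198453
rib 1000 (array([ 491.1, -223.2]), array([58.5, 25.1]), 38.3) [ 491.95755139 -222.79004447  109.76902126]
pack_nose [(array([ 534., -190.,   22.]), 0.77), (array([ 551., -325.,   22.]), 0.61)]
pack_rib [(array([ 490., -224.,   96.]), 0.75)]
```

View pics/w1.png

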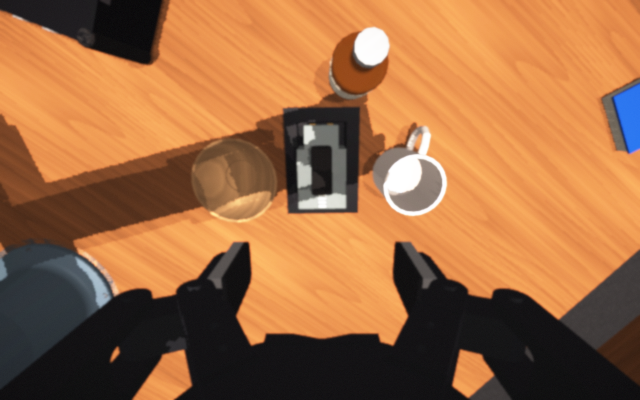

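The wrist view shows the pack (about 285-358, 108-212) square with the tool, nose pointing up in the picture, clear of bottle, mug and bowl. Now to the speaker.

>>> servo_tool --pt "0 1 2" --pt "0 17.6 3" --pt "0 17.6 3" --pt "0 17.6 3" --pt "0 17.6 3" --pt "0 17.6 3" --pt "0 17.6 3" --pt "0 17.6 3" --pt "0 17.6 3" --pt "0 17.6 3" --pt "0 17.6 3" --pt "0 17.6 3" --pt "0 17.6 3" --pt "0 17.6 3" --pt "0 17.6 3" --pt "0 17.6 3" --twist '[0,1.2,2.4,3.6,4.8,6,7.2,8.4,9.6,10.8,11.3,11.3,11.3,11.3,11.3,11.3]' --jaw '[40,40,40,40,40,40,40,40,40,40,40,40,40,40,40,40]'

```text
time: 6.2
ee_pos: [489.8, 213.7, 406.3]
tcp_rot: [0.0, 0.604, 0.797, 0.0]
force: [1.0, 0.1, 0.6]
gripper_width: 0.469
finger_force: 0.0
```

Run:
```python
from h import *
st()
im,d,cm=snap("wrist");save("w2",im);P=pts(d,cm);np.save("w2.npy",P)
Q=sel(P,380,620,50,400,146,154);print("spk",len(Q),rect(Q),np.median(Q[:,2]))
Q=sel(P,440,560,150,300,270,300);print("bar",len(Q),rect(Q),np.median(Q[:,2]))
for t,h in (("bay",102),("bay_nose",102),("lever_hinge",168),("lever_grip",278)): print(t,[ (ray(x["point"],cm,h).round(),x["p"].__round__(2)) for x in nets.mark_of("wrist",t)[:2]])
```

```text
t 6.2 [489.8 213.7 406.3] tooly 15.72 F [1.  0.1 0.6] 0.469 0.0 q [ 0.2  -0.12  1.63  0.    1.63 -0.08]
spk 15912 (array([520. , 235.9]), array([146. , 303.8]), 16.3) 150.0009730660493
bar 2045 (array([501.4, 228.9]), array([ 15.3, 110.7]), 16.2) 284.50085548995986
bay [(array([501., 229., 102.]), 0.87)]
bay_nose [(array([486., 276., 102.]), 0.89)]
lever_hinge [(array([539., 242., 168.]), 0.71), (array([565., 143., 168.]), 0.17)]
lever_grip [(array([502., 226., 278.]), 0.55)]
```

View pics/w2.png

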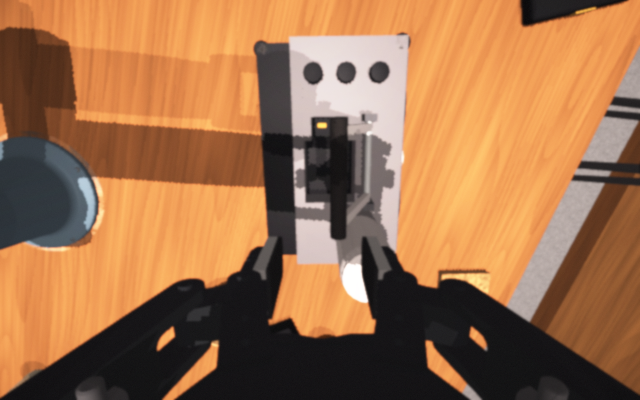

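Wrist view: bar spans (338,118)-(338,238), over the bay at 307-350, with the contact (yellow) at the knob end; the lever is at about 1.19 rad and overhangs. Grip the bar.

>>> servo_tool --pt "0.46 0.61 0" --pt "0.46 0.61 -2" --pt "0.46 0.61 -4" --pt "0.46 0.61 -5" --pt "0.46 0.61 -5.4" --pt "0.46 0.61 -5.77" --pt "0.46 0.61 -5.77" --pt "0.46 0.61 -5.77" --pt "0.46 0.61 -5.77" --pt "0.46 0.61 -5.77" --pt "0.46 0.61 -5.77" --pt "0.46 0.61 -5.77" --pt "0.46 0.61 -5.77" --twist '[0.08,0.08,0.08,0.08,0.08,0.08,0.08,0.08,0.08,0.08,0.08,0.08,0.08]' --jaw '[40,40,40,40,40,40,40,10,10,10,10,10,10]' --newtons 25

```text
time: 7.75
ee_pos: [502.0, 229.5, 264.0]
tcp_rot: [0.001, 0.6, 0.8, 0.001]
force: [-0.9, 0.1, 6.2]
gripper_width: 0.174
finger_force: 25.6
```

```bash
python3 -c "
from h import *
st()"
```

```text
t 7.75 [502.  229.5 264. ] tooly 16.27 F [-0.9  0.1  6.2] 0.174 25.587581992149353 q [ 0.22 -0.01  1.78 -0.    1.37 -0.06]
```

>>> servo_tool --pt "0.25 0.07 0.1" --pt "0.5 0.146 0.18" --pt "0.75 0.22 0.24" --pt "1.0 0.29 0.29" --pt "1.26 0.37 0.33" --pt "1.52 0.44 0.34" --pt "1.77 0.515 0.34" --pt "2.03 0.59 0.33" --pt "2.28 0.66 0.3" --pt "2.55 0.74 0.25" --pt "2.82 0.82 0.19" --pt "3.08 0.895 0.12" --pt "3.08 0.895 0.12" --pt "3.08 0.895 0.12" --twist '[0,0,0,0,0,0,0,0,0,0,0,0,0,0]' --jaw '[10,10,10,10,10,10,10,10,10,10,10,10,10,10]'

```text
time: 9.15
ee_pos: [579.1, 252.1, 265.1]
tcp_rot: [0.001, 0.6, 0.8, 0.001]
force: [2.1, 2.6, 1.7]
gripper_width: 0.176
finger_force: 25.5
```

```bash
python3 -c "
from h import *
st()"
```

```text
t 9.15 [579.1 252.1 265.1] tooly 16.27 F [2.1 2.6 1.7] 0.176 25.51756739616394 q [ 0.23  0.18  1.58  0.    1.39 -0.05]
```

>>> servo_tool --pt "0 0 0" --pt "0 0 0" --pt "0 0 0" --pt "0 0 0.8" --pt "0 0 2.5" --pt "0 0 4" --pt "-1.5 -0.5 5.4" --pt "-3.2 -1.0 5.4" --pt "-3.2 -1.0 5.4" --pt "-3.2 -1.0 5.4" --pt "-3.2 -1.0 5.4" --twist '[0,0,0,0,0,0,0,0,0,0,0]' --jaw '[40,40,40,40,40,40,60,60,60,60,60]'

```text
time: 10.25
ee_pos: [498.6, 226.8, 399.7]
tcp_rot: [-0.0, 0.6, 0.8, -0.0]
force: [0.8, -0.8, 0.1]
gripper_width: 0.702
finger_force: 0.0
```

Run:
```python
from h import *
st()
im,d,cm=snap("wrist");save("w3",im);P=pts(d,cm);np.save("w3.npy",P)
Q=sel(P,380,620,50,400,146,154);print("spk",len(Q),rect(Q),np.median(Q[:,2]))
Q=sel(P,540,640,180,320,268,300);print("bar",len(Q),rect(Q),np.median(Q[:,2]))
Q=sel(P,440,560,150,320,96,108);print("floor",len(Q),rect(Q),np.median(Q[:,2]))
np.set_printoptions(suppress=True)
# bay in speaker axes
c=np.array([497.4,229.3]);a=np.radians(16.2);R=np.array([[np.cos(a),np.sin(a)],[-np.sin(a),np.cos(a)]])
L=(P[:,:2]-c)@R.T; z=P[:,2]
for nm,m in (("y-20..20 wide",abs(L[:,1])<20),("nose 32..50",(L[:,1]>32)&(L[:,1]<50))):
    k=m&(z>147)&(z<153)
    xs=L[k,0]; print(nm,"edge -x",np.percentile(xs[xs<-18],99),"+x",np.percentile(xs[xs>18],1))
k=(abs(L[:,0])<18)&(z>147)&(z<153);ys=L[k,1];print("y edges",np.percentile(ys[(ys<-45)&(ys>-75)],99),np.percentile(ys[(ys>45)&(ys<75)],1))
F=(z>98)&(z<106)&(abs(L[:,0])<45)&(abs(L[:,1])<70);print(np.percentile(L[F],[1,50,99],axis=0))
for t,h in (("bay",102),("bay_nose",102)): print(t,[ (ray(x["point"],cm,h).round(),x["p"].__round__(2)) for x in nets.mark_of("wrist",t)[:2]])
```

```text
t 10.25 [498.6 226.8 399.7] tooly 16.25 F [ 0.8 -0.8  0.1] 0.702 0.0 q [ 0.22 -0.08  1.61 -0.    1.62 -0.06]
spk 16237 (array([520. , 236.1]), array([146.1, 302.6]), 16.4) 149.9949843560904
bar 2285 (array([578.8, 252.1]), array([ 16.6, 110.8]), 16.5) 286.1179154559766
floor 3294 (array([496.8, 226.3]), array([ 68.3, 112.6]), 16.3) 102.01997682896653
y-20..20 wide edge -x -35.40026686114036 +x 32.65691534680878
nose 32..50 edge -x -25.73681864556037 +x 22.640227175662403
y edges -58.35867804960983 56.02360671060344
[[-34.82734797 -58.34168058]
 [ -1.7494282   -5.0578131 ]
 [ 32.02824137  53.4818764 ]]
bay [(array([495., 226., 102.]), 0.58)]
bay_nose [(array([483., 276., 102.]), 0.94)]
```

View pics/w3.png

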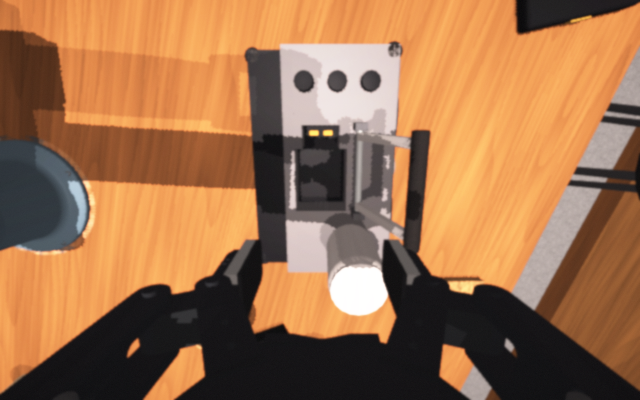

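Bay is open; the bar (at 415,190) is swung back to about 1.90 rad, contacts at (320,132) on the narrow +y end. Now to the pack.

>>> servo_tool --pt "-0.31 -2 0" --pt "-0.31 -4 0" --pt "-0.31 -6 0" --pt "-0.31 -8 -0.5" --pt "-0.31 -10 -1.5" --pt "-0.31 -12 -3" --pt "-0.31 -14 -4.5" --pt "-0.31 -16 -6" --pt "-0.31 -18.01 -8" --pt "-0.31 -18.01 -9.5" --pt "-0.31 -18.01 -10" --pt "-0.31 -18.01 -10" --pt "-0.31 -18.01 -10" --pt "-0.31 -18.01 -10" --pt "-0.31 -18.01 -10" --pt "-0.31 -18.01 -10" --twist '[-1.2,-2.4,-3.6,-4.8,-6,-7.2,-8.4,-9.6,-10.8,-11.26,-11.26,-11.26,-11.26,-11.26,-11.26,-11.26]' --jaw '[55,55,55,55,55,55,55,55,55,55,55,55,55,55,55,55]'

```text
time: 12.0
ee_pos: [491.6, -223.5, 152.3]
tcp_rot: [0.002, 0.943, 0.332, 0.001]
force: [-0.1, 0.2, 0.6]
gripper_width: 0.644
finger_force: 0.0
```

```bash
python3 -c "
from h import *
st()
im,d,cm=snap('wrist');P=pts(d,cm)
Q=sel(P,420,550,-285,-170,76,90);print('pack',len(Q),rect(Q),np.median(Q[:,2]))
Q=sel(P,420,550,-285,-170,102,116);print('rib',len(Q),rect(Q),np.median(Q,axis=0))
"
```

```text
t 12.0 [ 491.6 -223.5  152.3] tooly -51.23 F [-0.1  0.2  0.6] 0.644 0.0 q [-0.64  0.07  1.9   0.    1.16  0.26]
pack 7561 (array([ 490.7, -223.9]), array([110. ,  64.1]), 38.7) 81.93883707447084
rib 3381 (array([ 491. , -223.7]), array([59.7, 26. ]), 38.8) [ 492.99377043 -222.11267894  109.7581542 ]
```

>>> servo_tool --pt "-0.03 -0.01 -0.8" --pt "-0.03 -0.01 -1.6" --pt "-0.03 -0.01 -2.2" --pt "-0.03 -0.01 -2.5" --pt "-0.03 -0.01 -2.6" --pt "-0.03 -0.01 -2.6" --pt "-0.03 -0.01 -2.6" --pt "-0.03 -0.01 -2.6" --pt "-0.03 -0.01 -2.6" --pt "-0.03 -0.01 -2.6" --pt "-0.03 -0.01 -2.6" --pt "-0.03 -0.01 -2.6" --pt "-0.03 -0.01 -2.6" --twist '[0,0,0,0,0,0,0,0,0,0,0,0,0]' --jaw '[55,55,55,55,55,55,15,15,15,15,15,15,15]' --newtons 70

```text
time: 13.35
ee_pos: [490.4, -224.3, 86.1]
tcp_rot: [0.001, 0.944, 0.331, 0.001]
force: [0.4, -1.9, 5.8]
gripper_width: 0.292
finger_force: 69.7
```

```bash
python3 -c "
from h import *
st()"
```

```text
t 13.35 [ 490.4 -224.3   86.1] tooly -51.3 F [ 0.4 -1.9  5.8] 0.292 69.65171456336975 q [-0.64  0.17  1.94  0.    1.03  0.26]
```

>>> servo_tool --pt "0 0 0.3" --pt "0 0 0.8" --pt "0 0 1.6" --pt "0 0 3" --pt "0 0 4.5" --pt "0 0 6" --pt "0 0 7.5" --pt "0 0.5 9" --pt "0 2 10.4" --pt "0 4 11" --pt "0 6 11" --pt "0 7.8 11" --pt "0 9.5 11" --pt "0.1 11.2 11" --pt "0.1 13 11" --pt "0.2 14.5 11" --pt "0.24 16 11" --pt "0.24 17 11" --pt "0.24 17.7 11" --pt "0.24 18.06 11" --twist '[0,0,0,0,0,0,0,0,1,2,3,4,5,6.2,7.4,8.6,9.8,10.8,11.26,11.26]' --jaw '[15,15,15,15,15,15,15,15,15,15,15,15,15,15,15,15,15,15,15,15]'

```text
time: 15.35
ee_pos: [494.6, 229.1, 359.4]
tcp_rot: [-0.001, 0.599, 0.801, -0.001]
force: [0.4, -0.4, -4.2]
gripper_width: 0.291
finger_force: 69.9
```

>>> servo_tool --pt "0 0 0" --pt "0 0 0" --pt "0 0 0" --pt "0 0 0" --twist '[0,0,0,0]' --jaw '[15,15,15,15]'

```text
time: 15.75
ee_pos: [495.8, 226.9, 360.1]
tcp_rot: [0.0, 0.601, 0.8, -0.0]
force: [1.2, 0.1, -4.4]
gripper_width: 0.292
finger_force: 69.9
```

Run:
```python
from h import *
st()
im,d,cm=snap("wrist");save("w4",im);P=pts(d,cm)
s=bot.read_state();z=s["ee_pos"][2]
Q=sel(P,420,570,140,310,z-7,z+3);print("packtop",len(Q),rect(Q),np.median(Q[:,2]))
```

```text
t 15.75 [495.8 226.9 360.1] tooly 16.18 F [ 1.2  0.1 -4.4] 0.292 69.88534569740295 q [ 0.22 -0.08  1.67 -0.    1.55 -0.06]
packtop 8385 (array([495.6, 227.6]), array([ 64.3, 110.5]), 16.2) 356.083125860818
```

View pics/w4.png

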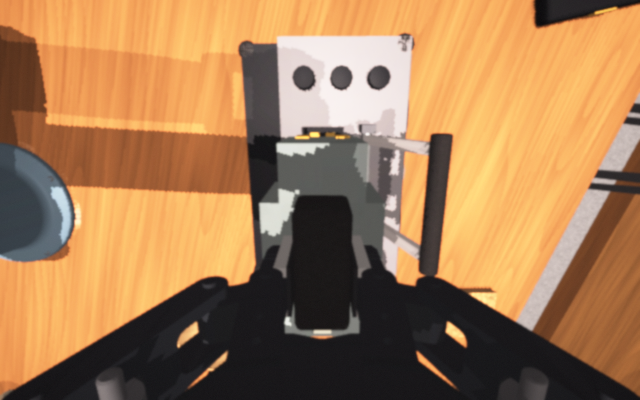

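Pack held square, nose towards the contacts at (325,133); about 0.8 mm to correct. Lower to just above the bay.

>>> servo_tool --pt "0.03 0.01 -1" --pt "0.03 0.01 -2" --pt "0.03 0.01 -3" --pt "0.03 0.01 -4" --pt "0.03 0.01 -4.8" --pt "0.03 0.01 -5.3" --pt "0.03 0.01 -5.5" --pt "0.03 0.01 -5.5" --pt "0.03 0.01 -5.5" --pt "0.03 0.01 -5.5" --twist '[0.02,0.02,0.02,0.02,0.02,0.02,0.02,0.02,0.02,0.02]' --jaw '[15,15,15,15,15,15,15,15,15,15]'

```text
time: 16.8
ee_pos: [497.2, 228.2, 224.0]
tcp_rot: [0.001, 0.599, 0.801, 0.001]
force: [-0.5, -0.4, -4.4]
gripper_width: 0.294
finger_force: 69.7
```

Run:
```python
from h import *
st()
im,d,cm=snap("wrist");P=pts(d,cm)
s=bot.read_state();z=s["ee_pos"][2]
Q=sel(P,420,570,140,310,z-7,z+3);
a=np.radians(16.3);R=np.array([[np.cos(a),np.sin(a)],[-np.sin(a),np.cos(a)]])
L=(Q[:,:2]-[496.4,227.8])@R.T;Q=Q[(abs(L[:,0])<38)&(abs(L[:,1])<62)]
print("packtop",len(Q),rect(Q),np.median(Q[:,2]))
Q=sel(P,380,620,50,400,146,154);print("spk",len(Q),rect(Q),np.median(Q[:,2]))
```

```text
t 16.8 [497.2 228.2 224. ] tooly 16.38 F [-0.5 -0.4 -4.4] 0.294 69.65575933456421 q [ 0.22  0.01  1.83 -0.    1.3  -0.06]
packtop 8377 (array([497.1, 228.9]), array([ 64.3, 110.4]), 16.3) 219.97595882835105
spk 33341 (array([517.6, 237.1]), array([145.8, 275.4]), 15.7) 150.02715001900808
```

>>> servo_tool --pt "-0.03 -0.04 0" --pt "-0.03 -0.04 -0.2" --pt "-0.03 -0.04 -0.4" --pt "-0.03 -0.04 -0.5" --pt "-0.03 -0.04 -0.6" --pt "-0.03 -0.04 -0.7" --pt "-0.03 -0.04 -0.7" --twist '[0,0,0,0,0,0,0]' --jaw '[15,15,15,15,15,15,15]'

```text
time: 17.55
ee_pos: [495.4, 227.0, 204.5]
tcp_rot: [-0.0, 0.599, 0.801, -0.0]
force: [0.4, 0.3, -3.8]
gripper_width: 0.286
finger_force: 69.9
```

```bash
python3 -c "
from h import *
st()"
```

```text
t 17.55 [495.4 227.  204.5] tooly 16.39 F [ 0.4  0.3 -3.8] 0.286 69.91076588630676 q [ 0.22  0.03  1.85  0.    1.27 -0.06]
```

>>> servo_tool --pt "0 0 -0.15" --pt "0 0 -0.3" --pt "0 0 -0.45" --pt "0 0 -0.6" --pt "0 0 -0.75" --pt "0 0 -0.9" --pt "0 0 -1.05" --pt "0 0 -1.2" --pt "0 0 -1.3" --pt "0 0 -1.35" --pt "0 0 -1.4" --pt "0 0 -1.4" --twist '[0,0,0,0,0,0,0,0,0,0,0,0]' --jaw '[15,15,15,15,15,15,15,15,15,15,15,15]'

```text
time: 18.75
ee_pos: [495.6, 227.0, 170.0]
tcp_rot: [-0.0, 0.599, 0.801, -0.0]
force: [-0.0, -0.4, -3.8]
gripper_width: 0.287
finger_force: 69.9
```

```bash
python3 -c "
from h import *
st()
im,d,cm=snap('wrist');P=pts(d,cm)
a=np.radians(16.3);R=np.array([[np.cos(a),np.sin(a)],[-np.sin(a),np.cos(a)]])
L=(P[:,:2]-[496.4,227.8])@R.T;Q=P[(abs(L[:,0])<38)&(abs(L[:,1])<62)&(P[:,2]>155)&(P[:,2]<175)]
print(len(Q),rect(Q),np.median(Q[:,2]))"
```

```text
t 18.75 [495.6 227.  170. ] tooly 16.38 F [-0.  -0.4 -3.8] 0.287 69.91122364997864 q [ 0.22  0.07  1.88 -0.    1.2  -0.06]
8740 (array([495.5, 227.7]), array([ 64.2, 110.4]), 16.4) 165.91175626648925
```

>>> servo_tool --pt "0 0 -0.05" --pt "0 0 -0.1" --pt "0 0 -0.13" --pt "0 0 -0.16" --pt "0 0 -0.18" --pt "0 0 -0.18" --twist '[0,0,0,0,0,0]' --jaw '[15,15,15,15,15,15]'

```text
time: 19.4
ee_pos: [495.7, 227.0, 166.0]
tcp_rot: [0.0, 0.599, 0.801, -0.0]
force: [-1.7, -0.1, 0.3]
gripper_width: 0.285
finger_force: 70.4
```

```bash
python3 -c "
from h import *
st()
im,d,cm=snap('wrist');P=pts(d,cm)
a=np.radians(16.3);R=np.array([[np.cos(a),np.sin(a)],[-np.sin(a),np.cos(a)]])
L=(P[:,:2]-[496.4,227.8])@R.T;Q=P[(abs(L[:,0])<38)&(abs(L[:,1])<62)&(P[:,2]>155)&(P[:,2]<175)]
print(len(Q),rect(Q),np.median(Q[:,2]))"
```

```text
t 19.4 [495.7 227.  166. ] tooly 16.39 F [-1.7 -0.1  0.3] 0.285 70.3754711151123 q [ 0.22  0.07  1.88 -0.    1.19 -0.06]
8821 (array([495.6, 227.6]), array([ 64.4, 110.7]), 16.3) 162.0759865413171
```

>>> servo_tool --pt "0 0 0" --pt "0 0 0" --pt "0 0 0" --pt "0 0 0" --pt "0 0 0.3" --pt "0 0 1" --pt "0 0 2.5" --pt "0 0 4.5" --pt "0 0 6.5" --pt "0 0 8.5" --pt "0 0 8.5" --pt "0 0 8.5" --pt "0 0 8.5" --twist '[0,0,0,0,0,0,0,0,0,0,0,0,0]' --jaw '[42,42,42,42,42,42,42,42,42,42,42,42,42]' --newtons 30

```text
time: 20.75
ee_pos: [495.1, 226.9, 376.6]
tcp_rot: [-0.001, 0.599, 0.801, -0.001]
force: [-0.4, 0.9, 0.5]
gripper_width: 0.492
finger_force: 0.0
```

Run:
```python
from h import *
st()
im,d,cm=snap('wrist');P=pts(d,cm)
a=np.radians(16.3);R=np.array([[np.cos(a),np.sin(a)],[-np.sin(a),np.cos(a)]])
L=(P[:,:2]-[496.4,227.8])@R.T;k=(abs(L[:,0])<38)&(abs(L[:,1])<62)&(P[:,2]>155)&(P[:,2]<172);Q=P[k]
print(len(Q),rect(Q),np.median(Q[:,2]))
for lo,hi in((-60,-35),(-30,0),(0,25),(30,60)):
  for sx in(-1,1):
    m=k&(L[:,1]>lo)&(L[:,1]<hi)&(sx*L[:,0]>15); print(lo,sx,m.sum(),np.median(P[m,2]).round(1))
Q=sel(P,540,640,180,320,268,300);print("bar",len(Q),rect(Q),np.median(Q[:,2]))
```

```text
t 20.75 [495.1 226.9 376.6] tooly 16.38 F [-0.4  0.9  0.5] 0.492 0.0 q [ 0.22 -0.09  1.65  0.    1.58 -0.06]
3111 (array([496. , 227.8]), array([ 64. , 109.1]), 16.5) 161.96752619942598
-60 -1 199 161.9
-60 1 195 162.0
-30 -1 335 161.9
-30 1 327 162.1
0 -1 302 162.0
0 1 294 161.9
30 -1 144 161.9
30 1 112 161.8
bar 2801 (array([578.5, 251.7]), array([ 16.9, 111.6]), 16.5) 286.0878341202497
```

Pack is seated flat at 162 mm on all corners. Now grip the bar.

>>> servo_tool --pt "1.7 0.5 0" --pt "3.34 1.0 0" --pt "3.34 1.0 0" --pt "3.34 1.0 -1" --pt "3.34 1.0 -2.5" --pt "3.34 1.0 -3.6" --pt "3.34 1.0 -4.2" --pt "3.34 1.0 -4.38" --pt "3.34 1.0 -4.38" --pt "3.34 1.0 -4.38" --pt "3.34 1.0 -4.38" --pt "3.34 1.0 -4.38" --pt "3.34 1.0 -4.38" --pt "3.34 1.0 -4.38" --twist '[0,0,0,0,0,0,0,0,0,0,0,0,0,0]' --jaw '[42,42,42,42,42,42,42,42,42,10,10,10,10,10]'

```text
time: 22.2
ee_pos: [580.1, 252.2, 270.5]
tcp_rot: [0.001, 0.599, 0.801, 0.001]
force: [1.1, -0.3, 5.5]
gripper_width: 0.17
finger_force: 30.3
```

Run:
```python
from h import *
st()
p=lambda a:118*np.array([-np.cos(a)*np.cos(np.radians(16.35)),-np.cos(a)*np.sin(np.radians(16.35)),np.sin(a)])/25
print((np.array([p(a)-p(1.895) for a in np.arange(1.80,-0.01,-0.1)])).round(2).tolist())
```

```text
t 22.2 [580.1 252.2 270.5] tooly 16.38 F [ 1.1 -0.3  5.5] 0.17 30.349252223968506 q [ 0.23  0.17  1.57  0.    1.4  -0.05]
[[-0.41, -0.12, 0.12], [-0.86, -0.25, 0.21], [-1.31, -0.38, 0.24], [-1.76, -0.52, 0.23], [-2.21, -0.65, 0.18], [-2.65, -0.78, 0.07], [-3.08, -0.9, -0.07], [-3.5, -1.03, -0.27], [-3.89, -1.14, -0.5], [-4.26, -1.25, -0.78], [-4.6, -1.35, -1.09], [-4.91, -1.44, -1.43], [-5.18, -1.52, -1.81], [-5.42, -1.59, -2.21], [-5.61, -1.65, -2.64], [-5.77, -1.69, -3.08], [-5.88, -1.73, -3.54], [-5.95, -1.75, -4.0], [-5.97, -1.75, -4.47]]
```

>>> servo_tool --pt "-0.41 -0.12 0.12" --pt "-0.86 -0.25 0.21" --pt "-1.31 -0.38 0.24" --pt "-1.76 -0.52 0.23" --pt "-2.21 -0.65 0.18" --pt "-2.65 -0.78 0.07" --pt "-3.08 -0.9 -0.07" --pt "-3.5 -1.03 -0.27" --pt "-3.89 -1.14 -0.5" --pt "-4.26 -1.25 -0.78" --pt "-4.6 -1.35 -1.09" --pt "-4.91 -1.44 -1.43" --pt "-5.18 -1.52 -1.81" --pt "-5.42 -1.59 -2.21" --pt "-5.61 -1.65 -2.64" --pt "-5.61 -1.65 -2.64" --twist '[0,0,0,0,0,0,0,0,0,0,0,0,0,0,0,0]' --jaw '[10,10,10,10,10,10,10,10,10,10,10,10,10,10,10,10]'

```text
time: 23.8
ee_pos: [437.6, 210.4, 200.2]
tcp_rot: [-0.001, 0.599, 0.801, -0.001]
force: [4.9, 1.1, -2.3]
gripper_width: 0.175
finger_force: 33.1
```

Run:
```python
from h import *
st()
```

```text
t 23.8 [437.6 210.4 200.2] tooly 16.38 F [ 4.9  1.1 -2.3] 0.175 33.12657415866852 q [ 0.21 -0.12  2.    0.    1.26 -0.07]
```

>>> servo_tool --pt "-0.09 -0.02 -0.22" --pt "-0.16 -0.04 -0.44" --pt "-0.22 -0.06 -0.67" --pt "-0.27 -0.08 -0.9" --pt "-0.31 -0.09 -1.13" --pt "-0.34 -0.1 -1.36" --pt "-0.36 -0.1 -1.6" --pt "-0.36 -0.1 -1.75" --pt "-0.36 -0.1 -1.83" --pt "-0.36 -0.1 -1.9" --pt "-0.36 -0.1 -1.95" --pt "-0.36 -0.1 -1.95" --twist '[0,0,0,0,0,0,0,0,0,0,0,0]' --jaw '[10,10,10,10,10,10,10,10,10,10,10,10]'

```text
time: 25.0
ee_pos: [429.3, 208.0, 153.2]
tcp_rot: [-0.001, 0.599, 0.801, -0.001]
force: [-2.6, -2.6, 0.5]
gripper_width: 0.175
finger_force: 35.9
```

Run:
```python
from h import *
st()
```

```text
t 25.0 [429.3 208.  153.2] tooly 16.39 F [-2.6 -2.6  0.5] 0.175 35.933799147605896 q [ 0.21 -0.08  2.05 -0.    1.17 -0.07]
```

>>> servo_tool --pt "0 0 -0.06" --pt "0 0 -0.12" --pt "0 0 -0.12" --twist '[0,0,0]' --jaw '[10,10,10]'

```text
time: 25.3
ee_pos: [429.3, 208.1, 151.9]
tcp_rot: [-0.001, 0.599, 0.801, -0.001]
force: [-8.8, -4.8, 12.7]
gripper_width: 0.171
finger_force: 37.2
```

Run:
```python
from h import *
st()
```

```text
t 25.3 [429.3 208.1 151.9] tooly 16.41 F [-8.8 -4.8 12.7] 0.171 37.175002098083496 q [ 0.21 -0.08  2.05 -0.    1.17 -0.07]
```

>>> servo_tool --pt "0 0 0.05" --pt "0 0 0.08" --pt "0 0 0.08" --pt "0 0 0.08" --pt "0 0 0.4" --pt "0 0 1" --pt "0 0 2.5" --pt "0 0 4.5" --pt "0 0 6.5" --pt "0 0 8.5" --pt "0 0 9.5" --pt "0 0 9.5" --pt "0 0 9.5" --twist '[0,0,0,0,0,0,0,0,0,0,0,0,0]' --jaw '[25,25,25,25,25,25,25,40,40,40,40,40,40]'

```text
time: 26.6
ee_pos: [429.8, 208.3, 388.4]
tcp_rot: [0.0, 0.599, 0.801, 0.0]
force: [0.6, 0.8, -0.6]
gripper_width: 0.47
finger_force: 0.0
```

```bash
python3 - <<'E'
from h import *
st()
for n in("wrist","scene","top"):
    im,d,cm=snap(n);P=pts(d,cm);save("z"+n,im)
    a=np.radians(16.35);R=np.array([[np.cos(a),np.sin(a)],[-np.sin(a),np.cos(a)]])
    L=(P[:,:2]-[496.4,227.8])@R.T
    for x0,x1 in((-73,-67),(-55,-45),(-25,-15),(15,25)):
        for s in(-1,1):
            m=(L[:,0]>x0)&(L[:,0]<x1)&(s*L[:,1]>42)&(s*L[:,1]<46)&(P[:,2]>110); print(n,x0,s,m.sum(),np.percentile(P[m,2],[10,50,90]).round(1) if m.any() else "")
E
python3 -c "
import cv2,numpy as np
a=cv2.imread('pics/zscene.png')[90:340,190:510];b=cv2.imread('pics/zwrist.png')[:300,160:540]
cv2.imwrite('pics/fin.png',np.vstack([cv2.resize(a,(380,297)),b]))"
```

```text
t 26.6 [429.8 208.3 388.4] tooly 16.39 F [ 0.6  0.8 -0.6] 0.47 0.0 q [ 0.21 -0.26  1.78  0.    1.62 -0.07]
wrist -73 -1 16 [175.5 176.1 177.2]
wrist -73 1 15 [174.6 175.6 176.2]
wrist -55 -1 40 [119.5 170.5 172.4]
wrist -55 1 28 [170.8 172.1 172.7]
wrist -25 -1 24 [170.7 172.3 173. ]
wrist -25 1 24 [171.4 172.1 173.1]
wrist 15 -1 21 [171.1 172.  172.8]
wrist 15 1 25 [171.4 172.  172.8]
scene -73 -1 6 [146.  174.3 174.9]
scene -73 1 4 [174.  174.9 175.4]
scene -55 -1 21 [170.3 173.3 612.6]
scene -55 1 9 [170.5 171.9 173.4]
scene -25 -1 6 [169.9 170.8 171. ]
scene -25 1 71 [173.1 638.2 648.4]
scene 15 -1 12 [168.5 170.9 171.6]
scene 15 1 11 [170.1 171.7 172.4]
top -73 -1 17 [174.7 683.  684.2]
top -73 1 16 [682.6 683.7 685. ]
top -55 -1 26 [170.6 675.5 680.7]
top -55 1 22 [678.  681.  682.4]
top -25 -1 7 [169.1 170.8 174.3]
top -25 1 1 [654.2 654.2 654.2]
top 15 -1 6 [170.2 173.  175. ]
top 15 1 0
```

View pics/fin.png

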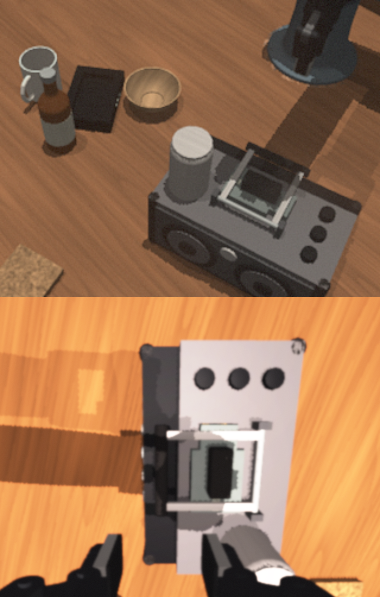

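The pack is seated. The lever is shut: its arms are level at 172 mm and the bar top is at 176 mm. The can, bottle, mug and bowl are all still standing, and the arm is clear.

```bash
python3 -c "
from station import bot
print(bot.sign_off())"
```

```text
the job is handed in; nothing more can be done
None
```

The pack sits flat in the bay with the lever fully shut over it. The bottle, mug, bowl and can are still standing, the arm touches nothing, and I handed the job in at about 27 s; no verdict was returned.

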